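# Open the caught stone case and hold its lid

## Robot

A 6-joint arm with a two-finger parallel gripper is mounted at the origin on the work surface. World frame = base frame: x ahead of the robot, y to its left, z up, the work surface at z = 0. Lengths are in m, angles in rad, forces in N, time in s.
With the tool pointing down it reaches from about 0.35 to 0.85 m from the base axis. Payload 8.1 kg.
Tool frame: the origin (TCP) lies at the very end of the fingers, on their centre line; the grasp point (between the pads) lies 19 mm behind it; z points along the fingers, y is the line along which they close (so a half turn about z gives the same grasp; the last joint's range is limited). The gripper opens to 93 mm and grips with 3 to 60 N. Pads are 15 mm wide; open, the fingers measure 128 mm over their backs; the gripper's body (75 mm by 188 mm) begins 65 mm behind the grasp point.
Start: joints at [1.181, 0.13, 1.488, -0, 1.523, -0.085], TCP at [0.18, 0.572, 0.219] pointing down, gripper open.
Joint ranges: [-2.96, 2.96], [-0.89, 2.26], [0.02, 2.5], [-1.34, 4.48], [0, 2.73], [-2.66, 2.66]. Speed limits (rad/s): [2.39, 2.39, 2.79, 3.14, 3.14, 3.14].

## Interface

Orientations are given as a rotation vector (axis times angle).
In Python, from plant import monitor, eyes, ticket gives the robot as it stands.
- The arm moves only by the tool arm_command, never from a script. Its argument "deltas" is a list that holds one entry, the list of rows, each a list of 6 numbers: the shift along the world's x, y, z in cm, then the turn, a rotation vector about the world's x, y, z in degrees. In form: [[[tx, ty, tz, rx, ry, rz], ...]]. A call has 1 to 12 rows; each row shifts and turns the commanded pose from where the row before left it; what a row does not reach is not made up. A row lasts 1/12 s, in which the tool goes at most 41.7 mm and 7.16 degrees, less where a joint would pass 70% of its speed; a pose out of reach is approached as far as the arm can. A call is refused whole if a number of a shift passes 4.17 or a number of a turn 7.16, either way. A call with a gripper value outside its range is refused whole. "gripper" is the opening, from -1 (shut) to 1 (fully open), set as the call begins (left out, the last holds). The fingers move at their own pace and stop on an object; "squeeze" is the grip in N (left out, the last holds). Time passes only in rows, so rows that do not move let the fingers close. It gives the time, the measured TCP pose, the force, the opening and the grip force at its end, in the units of the state.
- monitor.read_state(): the state, without advancing time (a new reading comes with each control period).
- eyes.read_camera(name): name is "scene" or "top"; returns the picture (420x560x3 uint8, blue, green, red); there is no depth.
- eyes.camera_model(name): a dict with "fx", "fy", "cx", "cy" (pixels), "rvec" (rotation vector, rad) and "tvec" (3), from world to camera coordinates, as OpenCV has them. Camera axes: x right, y down, z forward; pixel columns grow to the right and rows downward; lengths in m; the calibration is good to about 2 mm. A picture is of the moment at which its call begins. camera_model takes no time and is no camera call.
- ticket.close_job(): hands the job in; it is judged then, once.
The state is a dict: "t": time; "q": joint angles; "dq": joint speeds; "joint_torque": joint torques, N m; "tool_pos": TCP position; "orientation": TCP orientation; "force": force on the tool from outside, world axes, zero at the start; "wrist_torque": the same for the moment, N m; "opening": finger opening in m; "gripper_force": force on a finger pad.
Only numpy, scipy, OpenCV 4.12 (cv2) and the standard library are available. Lean on these libraries where they do the work, as an engineer would, in place of code of your own. Each camera call takes 0.05 s, during which the arm holds its last target. There are 200 camera calls.

## Task

Open the stone case for the inlayer: take the lid by its bow handle and first give it a gentle upward tug to feel whether the catch is holding it. If it is caught, push the red release plunger all the way down, then take the handle again and raise the lid; if the lid comes freely, leave the plunger alone and just raise it. Finish holding the lid by its handle about half open (around 45 degrees) and keep holding: the program ends with the lid still in the gripper, and the other things on the bench are left where they stand.

Things in the scene. Friction and masses are not known exactly. Their poses are not given: they have to be found in the camera images.
- case: Fixed aluminium case of turquoise stones, mustard lining, clear lid. Origin on the bench under its middle, z up, -x its front (faces the robot within 0.4 rad). 256 mm deep (x from -134 to +122 mm), 260 wide (y), 68 high with the lid shut. The lid, hinged at the back, reaches to x = -80 mm; in front of it a ledge (top at z = 50 mm) carries the black latch block.
- latch (a point): Middle of the top of the black latch block, at (-107, 0, 68) mm in the case's frame; block 50 mm (x) by 70 mm (y), its top level with the lid's. A hidden bolt in it may or may not be shot into the lid's front edge; nothing outside shows which. If shot, the lid's front rises about 3 mm, then is held fast. Pushing the plunger fully down throws the bolt back; it then stays back.
- lid_hinge (a point): Middle of the lid's hinge line at the back of the case, at (118, 0, 52) mm in the case's frame; the line runs along the case's y. Fixed, same axes as the case.
- lid_bar (a point): Middle of the bar of the dark steel bow handle on the lid's front rail: round, 10 mm thick, 80 mm long along the case's y, axis 36 mm above the lid's top. Lid shut: at (-68, 0, 104) mm in the case's frame, i.e. 186 mm in front of and 52 mm above the hinge line, which it circles. Grip from above, fingers closing along the case's x; it turns between the pads as the lid rises.
- lid (a joint): Angle of the lid, rad: 0 shut, grows as the front rises, stop at 1.25. The lid weighs about 0.45 kg (0.3 to 0.65) and takes about 3 N to lift at the handle. It has no stay: it falls shut from any angle when let go.
- plunger_top (a point): Centre of the top of the red release plunger, a round cap 22 mm across on the latch block, at (-114, 0, 80) mm in the case's frame when up (46 mm in front of the handle bar, 24 mm below its axis). It moves straight down. It stands up whether or not the bolt is shot.
- plunger (a joint): Stroke of the plunger, m: 0 up, 0.010 fully down (cap still 2 mm proud of the block). Sprung: 2 to 4 N to start, 6 N (at most 8) to push it fully down; it rises again when let go.
- bowl: Small round copper pot, 86 mm across, 75 mm high, origin under its middle, stands beside the case (at its +y side). Leave alone.
- jar: White plastic jar, 60 mm across, 75 mm high, origin under its middle, stands beside the case (at its -y side). Leave alone.
- pliers: Red-handled pliers lying flat, 140 mm long, 14 mm high, origin under the joint of the pliers, on the bench in front of the case. Leave alone.

How it is judged:
On the way, in this order (a step that is already met when the one before it is completed fails the run):
1. with the plunger up, the lid is tugged by the fingers: pulled up against its shot bolt, or, if the bolt was back from the start, come up by 0.03 rad (value of joint plunger below 0.002 m and (contact force between the fingers and handle_bar above 0.5 N or contact force between the fingers and handle_post_left above 0.5 N or contact force between the fingers and handle_post_right above 0.5 N) and (contact force between lid_strike and bolt_nose above 1.5 N or (distance of bolt_nose from where it was at the start of the episode below 0.002 m and value of joint lid above 0.03 rad))), for 0.1 s.
2. a caught lid is released by pushing the plunger home (over 8 mm of its 10 mm); a lid that was free from the start is raised past 0.3 rad instead ((value of joint plunger above 0.008 m or (distance of bolt_nose from where it was at the start of the episode below 0.002 m and value of joint lid above 0.3 rad))), for 0.05 s.
3. the lid is raised past 0.5 rad by the fingers (value of joint lid above 0.5 rad and (contact force between the fingers and handle_bar above 0.5 N or contact force between the fingers and handle_post_left above 0.5 N or contact force between the fingers and handle_post_right above 0.5 N)), for 0.1 s.
At the end, for the whole second after the job is handed in: Through the last second the fingers hold the lid by its handle, still, between 0.6 and 1.0 rad (34 to 57 degrees) open, touching the handle with over 0.5 N, with the plunger up (less than 3 mm down), the lid propped on none of the bowl, jar and pliers, and these within 20 mm of where they stood (value of joint lid between 0.6 and 1 rad and velocity of joint lid between -0.1 and 0.1 rad/s and (contact force between the fingers and handle_bar above 0.5 N or contact force between the fingers and handle_post_left above 0.5 N or contact force between the fingers and handle_post_right above 0.5 N) and value of joint plunger below 0.003 m and contact force between lid and bowl below 0.1 N and contact force between lid and jar below 0.1 N and contact force between lid and pliers below 0.1 N and distance of each of bowl, jar, pliers from where it was at the start of the episode below 0.02 m); the arm keeps its last pose, push and grip.
It fails at once if the plunger is pushed (over 4 mm) although the bolt was back from the start (value of joint plunger above 0.004 m and distance of bolt_nose from where it was at the start of the episode below 0.001 m and x of bolt_nose in the frame of case below -0.099 m).
It fails at once if the caught lid is wrenched: more than 40 N on the bolt (contact force between lid_strike and bolt_nose above 40 N).
It fails at once if the bowl, the jar or the pliers is shifted more than 20 mm (distance of any of bowl, jar, pliers from where it was at the start of the episode above 0.02 m).
It also fails if it takes over 61 s, if anything falls off the work surface, if the arm or the gripper's body presses on something with over 40 N, if the wrist force passes 120 N, or if a joint passes its speed limit or range.

## Working session

There is one attempt and no reset: what is moved stays moved. The work goes in short steps, Python scripts to look and compute and a tool call to move; the robot and the scene stay as the last step left them, time stands still between calls to the robot, and variables do not carry over. Pictures are saved under pics/ and viewed, at most 10 in all, crops included, and the job is handed in when it is done.

Besides the shell and the picture viewer there is one more tool, called after "Emit:" as a command line: name --argument value ..., lists and objects as JSON in quotes. arm_command: Moves the arm, as the interface text tells. Its arguments: {"type":"object","properties":{"deltas":{"type":"array"},"gripper":{"type":"number"},"squeeze":{"type":"number"}},"required":["deltas"]}

```bash
mkdir -p pics; python3 - <<'E'
from plant import monitor, eyes
import cv2
for n in("scene","top"):
    cv2.imwrite(f"pics/{n}0.png",eyes.read_camera(n)); print(n,eyes.camera_model(n))
print(monitor.read_state())
E
```

```text
scene {'fx': 528.2796680106194, 'fy': 528.2796680106194, 'cx': 281.97130606894086, 'cy': 215.35253674268446, 'rvec': array([ 1.50885776,  2.24186502, -0.72773939]), 'tvec': array([ 0.15761301, -0.38433964,  1.74335943])}
top {'fx': 505.55937632824873, 'fy': 505.55937632824873, 'cx': 280.066979108016, 'cy': 210.79933494930646, 'rvec': array([ 2.15895956, -2.13779766,  0.20134878]), 'tvec': array([0.0425537 , 0.58285591, 1.10803345])}
{'t': 0.1, 'q': array([ 1.18059955e+00,  1.31090981e-01,  1.48917172e+00,  6.97057736e-06,
        1.52299681e+00, -8.53962225e-02]), 'dq': array([-0.00052525, -0.00290901, -0.00095916,  0.00082916,  0.00225591,
       -0.00153371]), 'joint_torque': array([ 1.63732479e-03, -5.61343110e+01, -4.93093908e+01,  7.70708942e-02,
        2.92159303e-02, -5.10861582e-05]), 'tool_pos': array([0.17983949, 0.57187505, 0.21768842]), 'orientation': array([-4.76868126e-01, -3.10478426e+00,  2.54172231e-03]), 'force': array([0.21545618, 0.30660039, 0.89357777]), 'wrist_torque': array([ 0.00859838, -0.04631912,  0.06727703]), 'gripper_force': 0.0, 'opening': 0.09254390010275972}
```

View pics/top0.png

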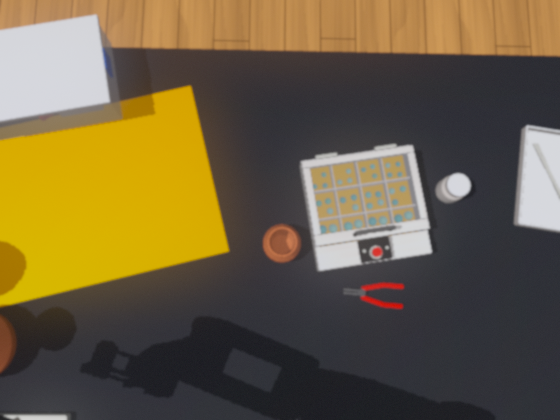

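View pics/scene0.png

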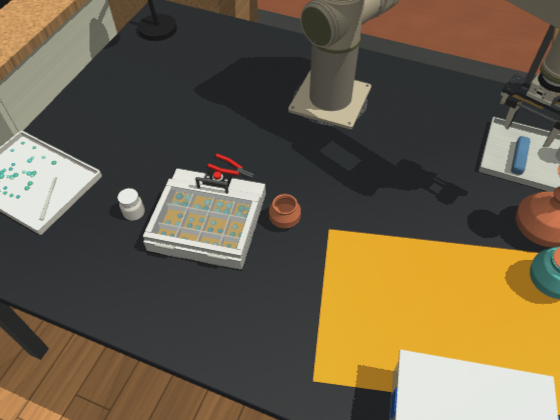

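Top view: the plunger is near (376,252), the bar near (376,231), the bowl near (281,243), the jar near (456,186) and the pliers near (380,295). In the scene view the case is near (205,215). I'll enlarge both to get precise corners.

```bash
python3 - <<'E'
import cv2,numpy as np
a=cv2.imread("pics/top0.png")[135:285,290:450]; b=cv2.imread("pics/scene0.png")[160:275,135:275]
cv2.imwrite("pics/c1.png",cv2.resize(a,None,fx=4,fy=4,interpolation=cv2.INTER_CUBIC)[:600])
cv2.imwrite("pics/c2.png",cv2.resize(b,None,fx=5,fy=5,interpolation=cv2.INTER_CUBIC))
E
```

```text
(no output)
```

View pics/c1.png

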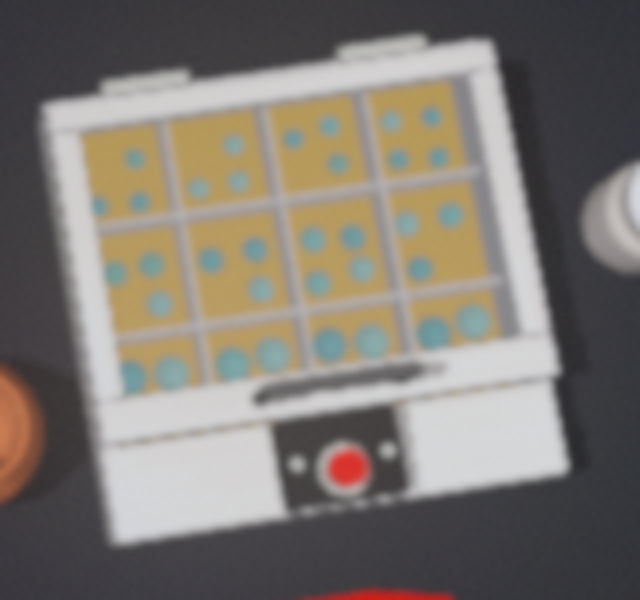

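View pics/c2.png

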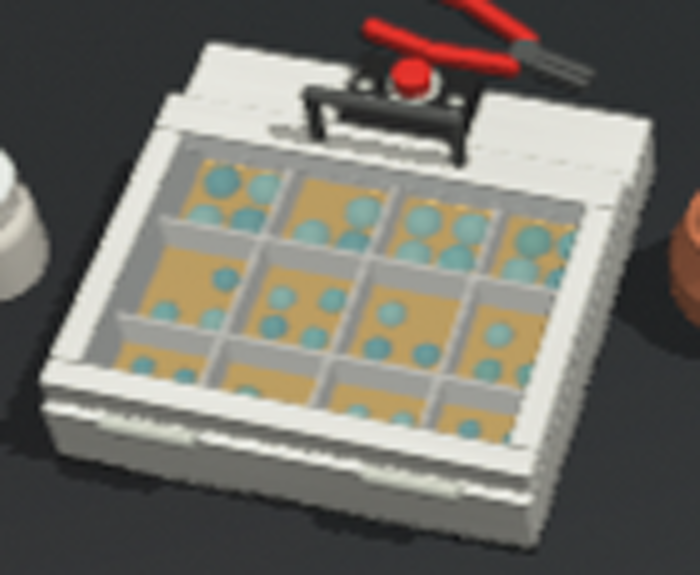

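```bash
cat > h.py <<'E'
import numpy as np,cv2
from scipy.optimize import least_squares
from plant import eyes
def proj(n,P):
    m=eyes.camera_model(n);K=np.array([[m['fx'],0,m['cx']],[0,m['fy'],m['cy']],[0,0,1]])
    return cv2.projectPoints(np.float64(P),m['rvec'],m['tvec'],K,None)[0][:,0]
def W(p,P):
    c,s=np.cos(p[2]),np.sin(p[2]);P=np.float64(P)
    return np.c_[p[0]+c*P[:,0]-s*P[:,1],p[1]+s*P[:,0]+c*P[:,1],P[:,2]]
E
python3 - <<'E'
from h import *
L=[[-.134,.13,.05],[-.134,-.13,.05],[-.114,0,.08],[-.068,.04,.104],[-.068,-.04,.104]]
tp=(np.array([[110,545],[568,473],[348,466],[260,393],[424,370]])+.5)/4-.5+[290,135]
sc=(np.array([[652,122],[208,45],[412,72],[464,120],[308,94]])+.5)/5-.5+[135,160]
f=lambda p,w=('top','scene'):np.r_[tuple((proj(n,W(p,L))-(tp if n=='top' else sc)).ravel() for n in w)]
for w in(('top',),('scene',),('top','scene')):
    r=least_squares(f,[.55,-.2,.1],args=(w,)); p=r.x; print(w,p.round(4),r.fun.reshape(-1,2).round(1).tolist())
print(W(p,[[-.114,0,.08],[-.068,0,.104],[.118,0,.052]]).round(4))
# pot, jar sanity
from plant import monitor
print(monitor.read_state()['tool_pos'], [cv2.Rodrigues(monitor.read_state()['orientation'])[0].round(3).tolist()])
E
```

```text
('top',) [ 0.6008 -0.1453  0.159 ] [[1.1, -0.5], [-0.3, 0.2], [-0.3, 0.7], [2.2, -0.3], [-2.7, 0.1]]
('scene',) [ 0.6018 -0.1428  0.1724] [[0.3, -0.6], [0.1, -0.2], [0.2, 0.2], [-1.5, 0.1], [0.8, 0.4]]
('top', 'scene') [ 0.601  -0.1446  0.163 ] [[1.1, -0.5], [-0.5, -0.2], [-0.4, 0.5], [1.9, -0.4], [-2.9, -0.2], [0.2, -0.6], [0.3, -0.8], [0.1, -0.1], [-1.8, -0.1], [0.6, -0.0]]
[[ 0.4885 -0.1631  0.08  ]
 [ 0.5339 -0.1556  0.104 ]
 [ 0.7174 -0.1254  0.052 ]]
[0.17983949 0.57187505 0.21768842] [[[-0.954, 0.3, -0.001], [0.3, 0.954, -0.002], [0.0, -0.002, -1.0]]]
```

Emit:
arm_command --deltas '[[[1.5,-3,0,0,0,-2.6],[1.5,-3,0,0,0,-2.6],[1.5,-3,0,0,0,-2.6],[1.5,-3,0,0,0,-2.6],[1.5,-3,0,0,0,-2.6],[1.5,-3,0,0,0,-2.6],[1.5,-3,0,0,0,-2.6],[1.5,-3,0,0,0,-2.6],[1.5,-3,0,0,0,-2.6],[1.5,-3,0,0,0,-2.6],[1.5,-3,0,0,0,-2.6],[1.5,-3,0,0,0,-2.6]]]' --gripper -0.23 --squeeze 15

```text
t: 1.1
tool_pos: [0.3602, 0.2108, 0.2184]
orientation: [-1.297, -2.861, 0.0]
force: [1.3, 0.2, 0.4]
opening: 0.0363
gripper_force: 0.0
```

Emit:
arm_command --deltas '[[[1.5,-3,0,0,0,-2.6],[1.5,-3,0,0,0,-2.6],[1.5,-3,0,0,0,-2.6],[1.5,-3,0,0,0,-2.6],[1.5,-3,0,0,0,-2.6],[1.5,-3,0,0,0,-2.6],[1.5,-3,0,0,0,-2.6],[1.5,-3,0,0,0,-2.6],[1.5,-3,0,0,0,-2.6],[1.5,-3,0,0,0,-2.6],[0.5,-2,0,0,0,-2.6],[0,0,0,0,0,0]]]'

```text
t: 2.1
tool_pos: [0.5153, -0.1113, 0.2178]
orientation: [-1.969, -2.448, 0.002]
force: [0.7, 0.7, -0.2]
opening: 0.0359
gripper_force: 0.0
```

```bash
cat > st.py <<'E'
from plant import monitor
import cv2,numpy as np
s=monitor.read_state();R=cv2.Rodrigues(s['orientation'])[0]
print(s['t'],'tcp',s['tool_pos'].round(4),'y-axis yaw',np.degrees(np.arctan2(R[1,1],R[0,1])).round(2),'z',R[:,2].round(3),'F',s['force'].round(2),'T',s['wrist_torque'].round(2),'open',round(s['opening'],4),'g',s['gripper_force'])
E
python3 st.py
```

```text
2.1 tcp [ 0.5153 -0.1113  0.2178] y-axis yaw 12.39 z [-0.001 -0.001 -1.   ] F [ 0.68  0.67 -0.22] T [-0.09  0.07 -0.02] open 0.0359 g 0.0
```

Emit:
arm_command --deltas '[[[0.6,-1.5,0,0,0,-1],[0.6,-1.5,0,0,0,-1],[0.7,-1.4,0,0,0,-1],[0,0,-2,0,0,0],[0,0,-3,0,0,0],[0,0,-3,0,0,0],[0,0,-1,0,0,0],[0,0,0,0,0,0],[0,0,0,0,0,0]]]'

```text
t: 2.85
tool_pos: [0.5338, -0.1511, 0.1289]
orientation: [-2.023, -2.402, 0.0]
force: [0.3, 0.2, 1.0]
opening: 0.036
gripper_force: 0.0
```

```bash
python3 st.py; python3 - <<'E'
from plant import eyes
import cv2
b=eyes.read_camera("scene")[130:250,135:275]
cv2.imwrite("pics/c3.png",cv2.resize(b,None,fx=5,fy=5,interpolation=cv2.INTER_CUBIC))
E
```

```text
2.85 tcp [ 0.5338 -0.1511  0.1289] y-axis yaw 9.78 z [-0.001  0.    -1.   ] F [0.26 0.19 0.98] T [-0.09  0.   -0.01] open 0.036 g 0.0
```

View pics/c3.png

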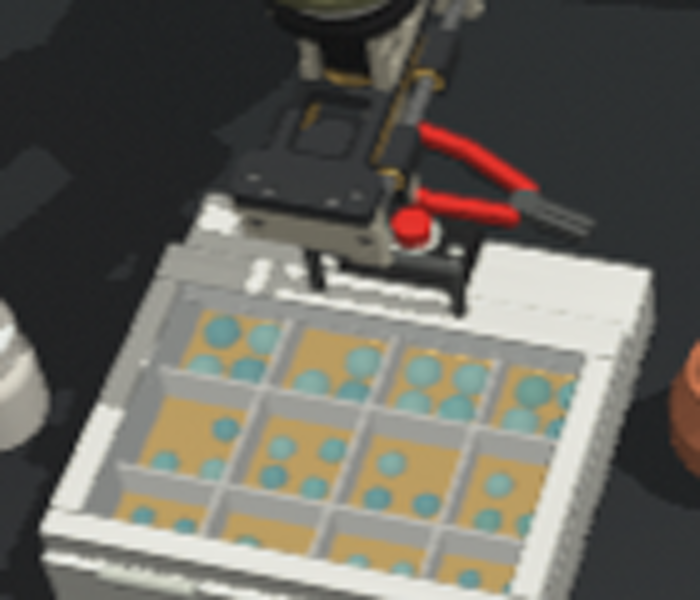

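```bash
python3 - <<'E'
from h import *
from plant import monitor
R=cv2.Rodrigues(monitor.read_state()['orientation'])[0];t=monitor.read_state()['tool_pos']
P=[[0,0,0],[0,.03,0],[0,-.03,0],[0,.094,-.084],[0,-.094,-.084],[.0375,.094,-.084],[-.0375,.094,-.084]]
print(((proj('scene',[t+R@np.array(q) for q in P])-[135,130])*5+2).round())
print(((proj('scene',W([.601,-.1446,.163],[[-.068,.04,.104],[-.068,-.04,.104]]))-[135,130])*5+2).round())
E
```

```text
[[384. 228.]
 [367. 271.]
 [400. 186.]
 [307. 261.]
 [419. -13.]
 [382. 274.]
 [232. 248.]]
[[455. 269.]
 [311. 244.]]
```

Emit:
arm_command --deltas '[[[0,-0.2,-1,0,0,0],[0,-0.2,-1,0,0,0],[0,0,-1,0,0,0],[0,0,-0.7,0,0,0],[0,0,-0.4,0,0,0],[0,0,0,0,0,0],[0,0,0,0,0,0]]]'

```text
t: 3.48
tool_pos: [0.5338, -0.1555, 0.0872]
orientation: [-2.024, -2.401, 0.0]
force: [0.1, 0.3, 0.2]
opening: 0.036
gripper_force: 0.0
```

Emit:
arm_command --deltas '[[[0,0,0,0,0,0],[0,0,0,0,0,0],[0,0,0,0,0,0],[0,0,0,0,0,0],[0,0,0,0,0,0],[0,0,0,0,0,0]]]' --gripper -1 --squeeze 20

```text
t: 3.98
tool_pos: [0.5342, -0.1557, 0.088]
orientation: [2.025, 2.402, 0.0]
force: [-0.9, 0.2, 1.8]
opening: 0.009
gripper_force: 20.0
```

```bash
python3 st.py
```

```text
3.9833 tcp [ 0.5342 -0.1557  0.088 ] y-axis yaw 9.74 z [ 0. -0. -1.] F [-0.89  0.16  1.77] T [-0.02  0.21  0.04] open 0.009 g 19.99942034482956
```

Emit:
arm_command --deltas '[[[0,0,0.1,0,0,0],[0,0,0.1,0,0,0],[0,0,0.1,0,0,0],[0,0,0,0,0,0]]]'

```text
t: 4.32
tool_pos: [0.5349, -0.1556, 0.0909]
orientation: [2.024, 2.401, 0.002]
force: [5.8, -0.1, -4.7]
opening: 0.009
gripper_force: 20.0
```

Emit:
arm_command --deltas '[[[0,0,0.05,0,0,0],[0,0,0,0,0,0],[0,0,0,0,0,0]]]'

```text
t: 4.57
tool_pos: [0.5351, -0.1555, 0.0913]
orientation: [2.024, 2.401, 0.002]
force: [6.5, -0.5, -4.4]
opening: 0.0089
gripper_force: 20.0
```

Emit:
arm_command --deltas '[[[0.1,0,0.05,0,0,0],[0,0,0.05,0,0,0],[0,0,0,0,0,0]]]'

```text
t: 4.82
tool_pos: [0.5353, -0.1555, 0.0921]
orientation: [2.025, 2.402, 0.001]
force: [4.7, -0.2, -4.8]
opening: 0.0093
gripper_force: 20.0
```

Emit:
arm_command --deltas '[[[0.0,0,0.05,0,0,0],[0,0,0,0,0,0],[0,0,0,0,0,0]]]'

```text
t: 5.07
tool_pos: [0.5355, -0.1555, 0.0927]
orientation: [2.024, 2.402, 0.001]
force: [5.1, 0.7, -5.1]
opening: 0.0089
gripper_force: 20.0
```

Emit:
arm_command --deltas '[[[0.05,0,0.05,0,0,0],[0,0,0.05,0,0,0],[0,0,0,0,0,0]]]'

```text
t: 5.32
tool_pos: [0.5358, -0.1555, 0.0937]
orientation: [2.025, 2.402, 0.001]
force: [5.1, 0.6, -4.9]
opening: 0.0092
gripper_force: 20.0
```

Emit:
arm_command --deltas '[[[0.05,0,0.05,0,0,0],[0,0,0.05,0,0,0],[0,0,0,0,0,0]]]'

```text
t: 5.57
tool_pos: [0.5361, -0.1554, 0.0946]
orientation: [-2.025, -2.402, -0.0]
force: [4.6, 1.2, -4.7]
opening: 0.0094
gripper_force: 20.0
```

```bash
python3 st.py; python3 - <<'E'
from plant import eyes
import cv2
b=eyes.read_camera("scene")[130:250,135:275]
cv2.imwrite("pics/c4.png",cv2.resize(b,None,fx=5,fy=5,interpolation=cv2.INTER_CUBIC))
E
```

```text
5.5667 tcp [ 0.5361 -0.1554  0.0946] y-axis yaw 9.74 z [-0.  0. -1.] F [ 4.6   1.2  -4.73] T [ 0.14 -0.59 -0.01] open 0.0094 g 19.99844402074814
```

View pics/c4.png

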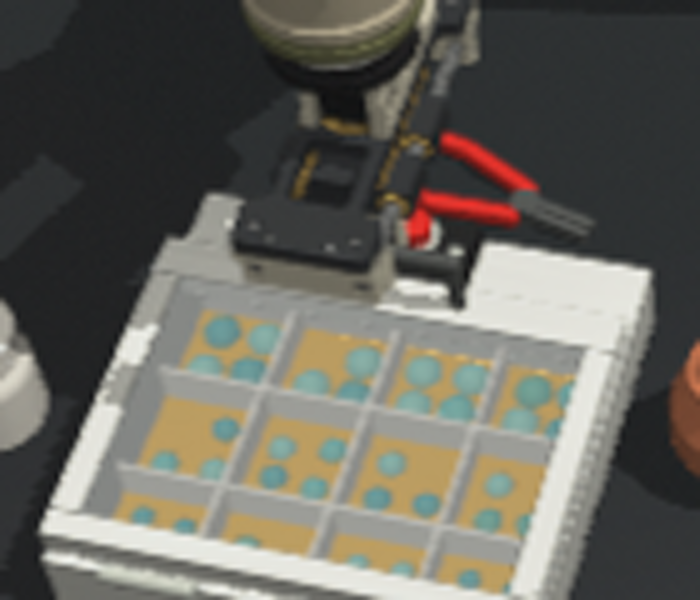

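```bash
python3 - <<'E'
import numpy as np
th=.036+np.arange(25)*.031;a=.2727+th;d=-np.diff(np.cos(a))*-.19313*-100;h=np.diff(np.sin(a))*19.313
d=-np.diff(19.313*np.cos(a))
for i in range(24):print(round(th[i+1],3),(d[i]*.987).round(2),(d[i]*.162).round(2),h[i].round(2))
E
```

```text
0.067 0.19 0.03 0.57
0.098 0.21 0.03 0.56
0.129 0.22 0.04 0.55
0.16 0.24 0.04 0.55
0.191 0.26 0.04 0.54
0.222 0.27 0.04 0.53
0.253 0.29 0.05 0.52
0.284 0.3 0.05 0.51
0.315 0.32 0.05 0.5
0.346 0.34 0.06 0.49
0.377 0.35 0.06 0.48
0.408 0.36 0.06 0.47
0.439 0.38 0.06 0.46
0.47 0.39 0.06 0.45
0.501 0.41 0.07 0.43
0.532 0.42 0.07 0.42
0.563 0.43 0.07 0.41
0.594 0.44 0.07 0.39
0.625 0.46 0.07 0.38
0.656 0.47 0.08 0.37
0.687 0.48 0.08 0.35
0.718 0.49 0.08 0.34
0.749 0.5 0.08 0.32
0.78 0.51 0.08 0.3
```

Emit:
arm_command --deltas '[[[0.1,0,0.1,0,0,0],[0.05,0,0.1,0,0,0],[0.05,0,0.1,0,0,0],[0.05,0,0.1,0,0,0],[0.05,0,0.1,0,0,0],[0,0,0,0,0,0]]]'

```text
t: 6.12
tool_pos: [0.5376, -0.1553, 0.0993]
orientation: [-2.023, -2.4, 0.002]
force: [-6.2, 3.1, -1.0]
opening: 0.0094
gripper_force: 20.0
```

The bar has risen 11 mm with only a few newtons on the tool, so the lid is free. I'll leave the plunger alone and raise the lid along its arc.

Emit:
arm_command --deltas '[[[0.15,0.03,0.56,0,0,0],[0.2,0.04,0.55,0,0,0],[0.24,0.04,0.55,0,0,0],[0.26,0.04,0.54,0,0,0],[0.27,0.04,0.53,0,0,0],[0.29,0.05,0.52,0,0,0],[0.3,0.05,0.51,0,0,0],[0.32,0.05,0.5,0,0,0],[0,0,0,0,0,0]]]'

```text
t: 6.87
tool_pos: [0.5591, -0.1518, 0.1442]
orientation: [-2.024, -2.401, 0.001]
force: [-11.6, 5.0, 3.3]
opening: 0.009
gripper_force: 20.0
```

```bash
cat >> st.py <<'E'
b=s['tool_pos']-[0,0,-.016]  # bar ~16 mm above TCP
u=np.array([.987,.162]);d=-(b[:2]-[.7174,-.1254])@u;h=b[2]-.052
print('R',np.hypot(d,h),'theta',np.arctan2(h,d)-.2727)
E
python3 st.py
```

```text
6.8667 tcp [ 0.5591 -0.1518  0.1442] y-axis yaw 9.75 z [-0.001  0.001 -1.   ] F [-11.55   4.95   3.34] T [ 0.71  2.06 -0.05] open 0.009 g 20.021663904190063
R 0.19357881875972038 theta 0.32069169521891855
```

Emit:
arm_command --deltas '[[[0.2,0.08,0.51,0,0,0],[0.27,0.09,0.49,0,0,0],[0.32,0.06,0.48,0,0,0],[0.36,0.06,0.47,0,0,0],[0.38,0.06,0.46,0,0,0],[0.39,0.06,0.45,0,0,0],[0.41,0.07,0.43,0,0,0],[0.42,0.07,0.42,0,0,0],[0,0,0,0,0,0]]]'

```text
t: 7.62
tool_pos: [0.5883, -0.1468, 0.1805]
orientation: [2.024, 2.401, 0.002]
force: [4.0, -0.4, -8.0]
opening: 0.0093
gripper_force: 20.0
```

```bash
python3 st.py
```

```text
7.6167 tcp [ 0.5883 -0.1468  0.1805] y-axis yaw 9.75 z [ 0.002 -0.    -1.   ] F [ 3.98 -0.37 -7.99] T [-0.06 -0.57 -0.01] open 0.0093 g 20.002363622188568
R 0.19496468157240918 theta 0.5621894478937479
```

Emit:
arm_command --deltas '[[[0.46,0.07,0.37,0,0,0],[0.46,0.07,0.36,0,0,0],[0.47,0.08,0.36,0,0,0],[0.48,0.08,0.34,0,0,0],[0.49,0.08,0.33,0,0,0],[0.5,0.08,0.31,0,0,0],[0.25,0.04,0.15,0,0,0],[0,0,0,0,0,0],[0,0,0,0,0,0],[0,0,0,0,0,0]]]'

```text
t: 8.45
tool_pos: [0.6184, -0.1419, 0.2038]
orientation: [2.024, 2.401, 0.0]
force: [-6.0, -0.5, 6.2]
opening: 0.0096
gripper_force: 20.0
```

```bash
python3 st.py; python3 - <<'E'
from plant import eyes
import cv2
b=eyes.read_camera("scene")[100:270,105:315]
cv2.imwrite("pics/c5.png",cv2.resize(b,None,fx=3.5,fy=3.5,interpolation=cv2.INTER_CUBIC))
E
```

```text
8.45 tcp [ 0.6184 -0.1419  0.2038] y-axis yaw 9.74 z [ 0.001 -0.001 -1.   ] F [-6.04 -0.53  6.21] T [0.04 1.26 0.01] open 0.0096 g 19.990028142929077
R 0.1955388831180526 theta 0.7587836539553303
```

View pics/c5.png

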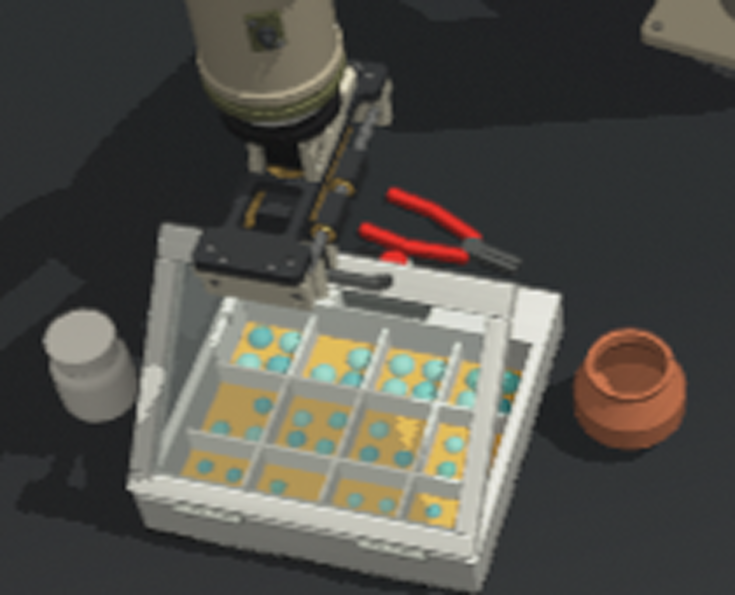

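The lid stands about half open, held at the bar near (355,278). The plunger, pliers, jar and bowl are where they were. I'll let it settle, then hand in.

Emit:
arm_command --deltas '[[[0,0,0,0,0,0],[0,0,0,0,0,0],[0,0,0,0,0,0],[0,0,0,0,0,0],[0,0,0,0,0,0],[0,0,0,0,0,0]]]'

```text
t: 9.0
tool_pos: [0.6183, -0.142, 0.2037]
orientation: [2.024, 2.401, -0.0]
force: [-5.6, 0.1, 4.9]
opening: 0.0091
gripper_force: 20.0
```

```bash
python3 st.py; python3 -c "
from plant import ticket
print(ticket.close_job())"
```

```text
9.0 tcp [ 0.6183 -0.142   0.2037] y-axis yaw 9.73 z [ 0.001 -0.001 -1.   ] F [-5.62  0.14  4.92] T [-0.01  1.26 -0.02] open 0.0091 g 19.99000310897827
R 0.19553477343026635 theta 0.7581080543321559
the job is handed in; nothing more can be done
None
```

The tug showed the lid was free, so I left the plunger alone, raised the lid to about 0.76 rad (43°), and handed the job in at about 9 s still holding it by the handle; no verdict was returned.

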